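# Seat a spare battery pack in the free charger

### The arm

A 6-joint arm with a two-finger parallel gripper is mounted at the origin on a cart in front of the work surface, level with it; the furniture and walls round the work are solid. World frame = base frame: x ahead of the robot, y to its left, z up, the work surface at z = 0. Lengths are in mm, angles in rad, forces in N, time in s.
With the tool pointing down it reaches from about 400 to 925 mm from the base axis. Payload 12.5 kg.
Tool frame: the origin (TCP) lies on the front face of the gripper's body, between the roots of the fingers; the fingertips stand 78 mm ahead of it and the grasp point (between the pads) lies 59 mm ahead of it (env.nose_length is the distance from the TCP to the fingertips, in mm); z points along the fingers, y is the line along which they close (so a half turn about z gives the same grasp; the last joint's range is limited). The gripper opens to 95 mm and grips with 3 to 60 N. Pads are 20 mm wide; open, the fingers measure 119 mm over their backs; the gripper's body (75 mm by 180 mm) begins 59 mm behind the grasp point.
Start: joints at [1.234, 0.491, 1.559, -0, 1.092, -0.106], TCP at [142.952, 608.443, 292.261] pointing down, gripper open.
Joint ranges: [-3.1, 3.1], [-0.84, 2.19], [0.05, 2.79], [-1.13, 4.28], [0.06, 2.93], [-2.69, 2.69]. Speed limits (rad/s): [2.22, 2.22, 2.79, 3.14, 3.14, 3.14].

### API

Orientations are given as [roll, pitch, yaw] about the fixed x, y, z axes, in that order (R = Rz(yaw) Ry(pitch) Rx(roll)).
In Python, from cell import env gives the robot as it stands.
- The arm moves only by the tool jog_arm, never from a script. Its argument "motion" is a list of rows, each a list of 7 numbers: the turn, a rotation vector about the tool's x, y, z in degrees, then the shift along the tool's x, y, z in mm, then the finger opening in mm, from 0 to 95.1. In form: [[wx, wy, wz, x, y, z, hand], ...]. A call has 1 to 10 rows; each row shifts and turns the commanded pose from where the row before left it, along the tool's axes as they then stand; what a row does not reach is not made up. A row lasts 1/8 s, in which the tool goes at most 62.5 mm and 10.7 degrees, less where a joint would pass 70% of its speed; a pose out of reach is approached as far as the arm can. A call is refused whole if a number of a shift passes 62.5 or a number of a turn 10.7, either way. A call with a gripper value outside its range is refused whole. The fingers move at their own pace and stop on an object; the grip force is fixed at half the most. Time passes only in rows, so rows that do not move let the fingers close. It gives the time, the measured TCP pose, the force, the opening and the grip force at its end, in the units of the state.
- env.state(): the state, without advancing time (a new reading comes with each control period).
- env.read_camera(name): name is "scene" or "top" or "wrist"; returns a dict with "color" (400x640x3 uint8, red, green, blue), "z_map" (400x640 float32, mm along the optical axis (not along the pixel's ray), 0 where there is no reading), "camera_matrix" (3x3 intrinsics, pixels), "world_to_cam" (4x4, takes a point from world to camera coordinates). Camera axes: x right, y up, looking along -z (the intrinsics and any distortion apply to the point x, -y, -z); pixel columns grow to the right and rows downward; lengths in mm; the calibration is good to about 2 mm. A picture is of the moment at which its call begins.
- env.job_done(): hands the job in; it is judged then, once.
Trained networks look in the newest picture that a camera, given by its name, has taken for a name from the list of things; names that differ only in an ending like _2 or _b are one class to them, and where a whole thing is asked for, a point or a joint stands for the part that bears it (a point fixed in the world has none). Each returns a list of dicts, best first, with "score" (0 to 1); they miss things now and then, are a little off and sometimes report something else, mostly with a low value. They report only what shows in the picture. A call takes as long as a camera call.
- env.recognise(camera, thing): "location" ([column, row] in pixels, amid what is visible of it).
The state is a dict: "t": time; "joints": joint angles; "qvel": joint speeds; "tau": joint torques, N m; "eef_pos": TCP position; "tcp_rot": TCP orientation; "ft_force": force on the tool from outside, world axes, zero at the start; "moment": the same for the moment, N m; "opening": opening from 0.0 (shut) to 1.0 (fully open); "grip_force": force on a finger pad.
Only numpy, scipy, OpenCV 4.12 (cv2) and the standard library are available. Lean on these libraries where they do the work, as an engineer would, in place of code of your own. Each camera call takes 0.05 s, during which the arm holds its last target. There are 200 camera calls.

### The job

The spare pump battery lying on the trolley has to go on charge: slide it nose first into the empty charger bay and push it fully home until the spring catch holds it, as the pack in the charger next to it already sits. Leave the other things on the trolley where they are.

Things in the scene. Friction and masses are not known exactly. Their poses are not given: they have to be found in the camera images.
- pack: the loose battery pack: flat grey block with a white label, 96 long x 80 wide x 30 high, 0.25 to 0.5 kg, too wide to grasp well, so push it along the table. Origin: centre of its underside. x runs along its length to the nose (+48 mm, with a 36 x 17 mm connector recess 10 deep), z up. It lies left of the chargers, its nose within 32 degrees of the way into the bay
- push_face (a point): centre of the pack's flat tail face, 48 mm behind its origin and 15 mm above its underside; the face is 80 wide x 30 high and square to the pack's x axis. The same axes as the pack
- charger: the free charger: fixed white box 103 wide (y), 118 deep (x), 54 high, with an empty bay 83 wide. Origin: on the table under the middle of the mouth's front edge; x points into the bay, to the robot's right (-y) within 9 degrees. Bay floor 2.5 mm above the table, roof 34.5 mm. An identical charger stands 111 to 118 mm beside it, nearer to the robot or farther away
- bay_mouth (a point): middle of the mouth's front edge on the bay floor, 2.5 mm above the charger's origin, same axes. In front of it, from x = 0 to -18 mm, guide cheeks 30 high flare to 99 mm apart, and a ramp rises from the table to the bay floor between x = -18 and -6 mm
- bay_home (a point): where the pack's origin lies when latched: 26 mm inside the mouth on the bay floor, axes of the charger; the tail then stands 22 mm out of the mouth. A sprung connector at the back of the bay meets the pack over the last 8 mm and pushes back with 1 to 4 N; the end stop lies 3 mm past home. Pushing home takes about 8 to 15 N in all
- catch (a joint): lift of the charger's spring catch in its top cover, m: 0 down, about 0.005 while the pack passes under it, 0 again once it has dropped into the 18 mm wide channel across the pack's top. It drops when the pack is at home or up to 1 mm past; if the push stops short, the connector pushes the pack back a little
- full_charger: the identical charger beside the free one, fixed, its bay taken by a pack that is seated and latched; origin and axes as on the free charger
- infusion_pump: fixed equipment to keep clear of: white pump case 216 deep (x) x 120 wide (y), 258 high, at the back right of the trolley; origin at the centre of its underside
- syringe_pump: fixed equipment to keep clear of: white pump with a drum cap, 195 deep (x) x 161 wide (y), 109 high, at the front right of the trolley; origin at the centre of its underside
- tablet_bottle: bystander: closed round tablet bottle, diameter 30, 56 high, at the back; origin at the centre of its underside
- small_bottle: bystander: closed round bottle, diameter 27, 48 high, at the back; origin at the centre of its underside
- carton: bystander: medicine carton 36 x 60 x 36 high, at the back; origin at the centre of its underside
- tape_roll: bystander: roll of white plaster tape lying flat, diameter 66, 13 high, at the back; origin at the centre of its underside
- gel_bottle: bystander: tall slim bottle with a spout, diameter 49, 172 high, far left corner; origin at the centre of its underside
- dose_cup: bystander: small clear cup, diameter 36, 35 high, beside the tall bottle; origin at the centre of its underside
- oximeter: bystander: finger clip oximeter 34 x 60 x 34 high, at the edge nearest the robot; origin at the centre of its underside
- penlight: bystander: slim white penlight 14 thick, 133 long, lying along the edge nearest the robot; origin at the centre of its underside
- small_carton: bystander: small medicine carton 36 x 60 x 22 high lying on top of the full charger; origin at the centre of its underside

How it is judged (in metres and radians):
At the end, for the whole second after the job is handed in: The pack lies level and at rest in the free charger's bay: its origin within 6 mm of bay_home, no more than 3 mm short of it nor 5 mm past it along the bay, its length within 0.06 rad of the bay's, and the catch down (joint catch below 2 mm) (x of pack in the frame of bay_home between -0.003 and 0.005 m and horizontal distance between pack and bay_home below 0.006 m and angle between the x axis of pack and the x axis of charger, either way round below 0.06 rad and angle between pack's own z axis and vertical below 0.06 rad and value of joint catch below 0.002 m and linear speed of pack below 0.01 m/s); the robot touches nothing.
It fails at once if one of the other loose things on the trolley is moved by more than 2 cm (distance of any of tablet_bottle, small_bottle, carton, tape_roll, gel_bottle, dose_cup, oximeter, penlight, small_carton from where it was at the start of the episode above 0.02 m).
It also fails if it takes over 58 s, if anything falls off the work surface, if the arm or the gripper's body presses on something with over 40 N, if the wrist force passes 120 N, or if a joint passes its speed limit or range.

## Working session

There is one attempt and no reset: what is moved stays moved. The work goes in short steps, Python scripts to look and compute and a tool call to move; the robot and the scene stay as the last step left them, time stands still between calls to the robot, and variables do not carry over. Pictures are saved under pics/ and viewed, at most 10 in all, crops included, and the job is handed in when it is done.

Besides the shell and the picture viewer there is one more tool, called after "Call:" in YAML: its name, and indented under it one key for each argument. jog_arm: Moves the arm, as the interface text tells. Its arguments: {"type":"object","properties":{"motion":{"type":"array"}},"required":["motion"]}

```bash
mkdir -p pics; cat > h.py <<'E'
import numpy as np, cv2
from cell import env
def cam(n):
    return env.read_camera(n)
def pts(c):
    K=c["camera_matrix"];z=c["z_map"];h,w=z.shape
    u,v=np.meshgrid(np.arange(w),np.arange(h))
    p=np.stack([(u-K[0,2])/K[0,0]*z,-(v-K[1,2])/K[1,1]*z,-z,np.ones_like(z)],-1)
    return (p@np.linalg.inv(c["world_to_cam"]).T)[...,:3]
def save(c,n): cv2.imwrite(f"pics/{n}.png",c["color"][...,::-1])
E
python3 - <<'E'
from h import *
s=env.state();print(s)
for n in("top","scene"):
    c=cam(n);save(c,n+"0");P=pts(c)
    print(n,c["world_to_cam"].round(2).tolist())
    for t in("pack","charger","full_charger","oximeter","penlight","syringe_pump","dose_cup","tape_roll"):
        for d in env.recognise(n,t)[:2]:
            u,v=map(int,d["location"]);print(t,round(d["score"],2),u,v,P[v,u].round(0))
E
```

```text
{'t': 0.0, 'joints': array([ 1.23442080e+00,  4.91543737e-01,  1.55943688e+00, -2.88575969e-05,
        1.09169052e+00, -1.05608625e-01]), 'qvel': array([-0.00238675,  0.00281301,  0.00022264, -0.00072838, -0.00185579,
        0.00010107]), 'tau': array([ 1.79095634e-03, -6.12646222e+01, -2.58187580e+01,  6.93069468e-02,
        4.82361973e-02, -1.07997494e-04]), 'eef_pos': array([142.88988069, 608.28981284, 291.67585905]), 'tcp_rot': array([-3.14051748e+00, -8.82343473e-05,  2.91083902e+00]), 'ft_force': array([ 0.23088396, -0.54144606,  0.41042731]), 'moment': array([0.02321093, 0.00025508, 0.01595096]), 'grip_force': 0.0, 'opening': 0.9983447672895829}
top [[-0.02, -1.0, 0.02, 11.79], [0.98, -0.01, 0.18, -556.55], [-0.18, 0.02, 0.98, -1008.29], [0.0, 0.0, 0.0, 1.0]]
pack 0.63 260 202 [570. 137.  28.]
charger 0.9 367 240 [ 473. -113.   53.]
charger 0.17 374 185 [ 598. -131.   75.]
full_charger 0.59 357 197 [575. -93.  50.]
full_charger 0.56 374 184 [ 600. -131.   77.]
oximeter 0.55 310 282 [380.  20.  33.]
syringe_pump 0.92 439 250 [ 445. -270.   82.]
dose_cup 0.71 187 174 [649. 321.  -1.]
tape_roll 0.97 221 148 [714. 238.   1.]
scene [[-0.87, -0.5, 0.02, 500.66], [0.38, -0.63, 0.68, -245.91], [-0.33, 0.59, 0.74, -1015.27], [0.0, 0.0, 0.0, 1.0]]
pack 0.86 296 240 [560. 135.  27.]
pack 0.6 371 190 [469. -75.  56.]
charger 0.65 372 188 [470. -84.  55.]
full_charger 0.88 333 177 [572. -66.  56.]
oximeter 0.86 384 240 [381.  32.  31.]
penlight 0.82 340 317 [382. 248.   8.]
penlight 0.36 297 241 [555. 138.  30.]
syringe_pump 0.64 413 148 [ 428. -238.   89.]
syringe_pump 0.45 248 209 [710. 116.  31.]
dose_cup 0.85 221 284 [649. 308.   4.]
tape_roll 0.92 225 243 [712. 212.   2.]
tape_roll 0.68 220 283 [650. 309.   9.]
```

```bash
python3 - <<'E'
from h import *
c=cam("top");P=pts(c)
# orthographic height map of region
x,y,z=P.reshape(-1,3).T
def rect(m,n):
    q=np.c_[x[m],y[m]].astype(np.float32);
    print(n,len(q),cv2.minAreaRect(q),q.min(0).round(),q.max(0).round(), z[m].mean().round(1))
    return m
m=(abs(x-560)<90)&(abs(y-137)<90)&(z>22)&(z<36); rect(m,"pack")
m=(abs(x-520)<130)&(y<-20)&(y>-200)&(z>46)&(z<62); rect(m,"chargers")
m=(x<525)&(x>380)&(y<-20)&(y>-180)&(z>48)&(z<60); rect(m,"charger")
t=(y>-60)&(y<60)&(x<650)&(x>400)&(z>15)
rect(t,"cheeks?")
im=cv2.resize(c["color"][120:320,180:460,::-1],None,fx=2.8,fy=2.8,interpolation=cv2.INTER_CUBIC);cv2.imwrite("pics/topc.png",im)
E
```

```text
pack 1225 ((566.5674438476562, 128.24432373046875), (80.66508483886719, 96.30723571777344), 3.0981531143188477) [525.  79.] [609. 178.] 28.7
chargers 3986 ((532.2234497070312, -122.83036041259766), (214.7971649169922, 119.51225280761719), 0.2855378985404968) [ 425. -183.] [639. -63.] 53.3
charger 2167 ((474.78131103515625, -121.64605712890625), (116.64659881591797, 99.82377624511719), 89.76402282714844) [ 425. -180.] [525. -63.] 53.4
cheeks? 338 ((506.2955017089844, -42.62574005126953), (83.45387268066406, 255.31564331054688), 69.94942474365234) [401. -60.] [639.  40.] 30.2
```

View pics/topc.png

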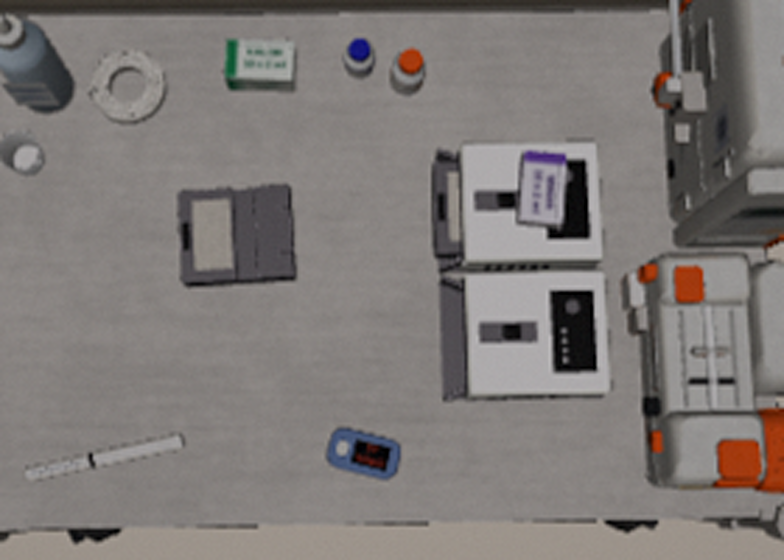

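View pics/scene0.png

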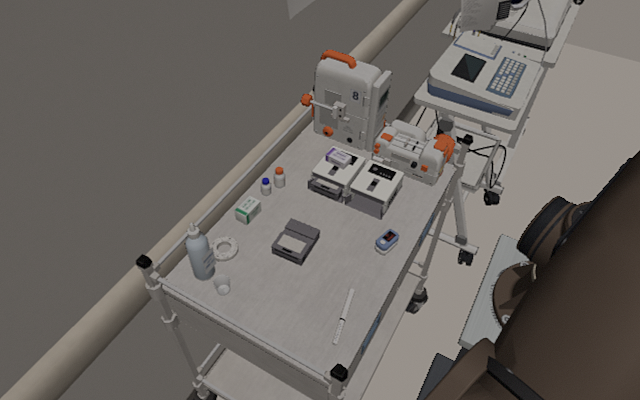

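The top picture shows the loose pack at crop (237,235), with its dark notch and label on the left, so the nose points right towards the chargers. The free charger is the nearer one, at crop (525,333), with its mouth on the left. I'll work out the exact angles next.

```bash
cat >> h.py <<'E'
def box(P,xr,yr,zr):
    x,y,z=P.reshape(-1,3).T
    m=(x>xr[0])&(x<xr[1])&(y>yr[0])&(y<yr[1])&(z>zr[0])&(z<zr[1])
    q=np.c_[x[m],y[m]].astype(np.float32)
    return q,cv2.boxPoints(cv2.minAreaRect(q)).round(1).tolist()
def edge(q,ax,side,trim=8):
    # fit line along an edge: for bins in the other axis take the extreme on axis ax
    o=1-ax; b=np.round(q[:,o]/4); ks=np.unique(b); a=[]
    for k in ks:
        s=q[b==k]; 
        if s[0,o]<q[:,o].min()+trim or s[0,o]>q[:,o].max()-trim: continue
        a.append((k*4,(s[:,ax].max() if side>0 else s[:,ax].min())))
    a=np.array(a); f=np.polyfit(*a.T,1); r=abs(a[:,1]-np.polyval(f,a[:,0])); g=r<=np.median(r)*3+.5
    f=np.polyfit(*a[g].T,1); mid=(q[:,o].max()+q[:,o].min())/2
    return np.degrees(np.arctan(f[0])).round(2),np.polyval(f,mid).round(1)
E
python3 - <<'E'
from h import *
for n in("top","scene"):
    P=pts(cam(n))
    for nm,a in (("pack",((480,650),(50,220),(22,36))),("chg",((400,526),(-185,-20),(48,60))),("both",((400,660),(-185,-20),(48,60)))):
        q,b=box(P,*a);print(n,nm,len(q),b)
        for ax in(0,1):
            for s in(-1,1): print("  edge",ax,s,edge(q,ax,s))
E
```

```text
top pack 1214 [[523.9000244140625, 174.10000610351562], [529.0, 78.0], [609.5999755859375, 82.30000305175781], [604.4000244140625, 178.39999389648438]]
  edge 0 -1 (np.float64(-3.05), np.float64(527.1))
  edge 0 1 (np.float64(-2.57), np.float64(605.0))
  edge 1 -1 (np.float64(2.76), np.float64(80.9))
  edge 1 1 (np.float64(3.34), np.float64(175.0))
top chg 2198 [[424.29998779296875, -64.0999984741211], [425.1000061035156, -182.8000030517578], [526.2000122070312, -182.1999969482422], [525.4000244140625, -63.5]]
  edge 0 -1 (np.float64(-1.0), np.float64(425.8))
  edge 0 1 (np.float64(-0.21), np.float64(524.5))
  edge 1 -1 (np.float64(0.61), np.float64(-181.0))
  edge 1 1 (np.float64(0.06), np.float64(-64.8))
top both 3930 [[424.29998779296875, -64.0999984741211], [425.1000061035156, -182.89999389648438], [639.0, -181.39999389648438], [638.2000122070312, -62.70000076293945]]
  edge 0 -1 (np.float64(-0.92), np.float64(425.8))
  edge 0 1 (np.float64(0.78), np.float64(637.3))
  edge 1 -1 (np.float64(0.48), np.float64(-180.6))
  edge 1 1 (np.float64(0.43), np.float64(-64.5))
scene pack 1095
[... 351 characters left out ...]
 [[421.6000061035156, -59.099998474121094], [422.70001220703125, -180.5], [525.7999877929688, -179.60000610351562], [524.7000122070312, -58.20000076293945]]
  edge 0 -1 (np.float64(-0.33), np.float64(423.9))
  edge 0 1 (np.float64(-0.02), np.float64(523.2))
  edge 1 -1 (np.float64(0.17), np.float64(-176.6))
  edge 1 1 (np.float64(0.46), np.float64(-60.8))
scene both 2240 [[421.6000061035156, -59.20000076293945], [422.8999938964844, -181.1999969482422], [637.5, -179.0], [636.2000122070312, -57.0]]
  edge 0 -1 (np.float64(-0.02), np.float64(423.7))
  edge 0 1 (np.float64(5.7), np.float64(631.4))
  edge 1 -1 (np.float64(0.45), np.float64(-176.1))
  edge 1 1 (np.float64(0.14), np.float64(-60.8))
```

```bash
cat >> h.py <<'E'
def plan(x,y,z,yaw,n):
    s=env.state();p=np.array(s["eef_pos"]);r=s["tcp_rot"];d=(np.array([x,y,z])-p)/n
    y0=np.degrees(r[2]);dw=(y0-yaw)/n
    print("pose",p.round(1),np.degrees(r).round(2),"F",np.round(s["ft_force"],1),"t",round(s["t"],2))
    for i in range(n):
        a=np.radians(y0-dw*i);c,sn=np.cos(a),np.sin(a)
        print([0,0,round(dw,1),round(c*d[0]+sn*d[1],1),round(sn*d[0]-c*d[1],1),round(-d[2],1)])
E
python3 -c "
from h import *
plan(565,154,180,93.1,13)"
```

```text
pose [142.9 608.5 292.3] [179.99  -0.   166.78] F [ 0.  -0.2  0.1] t 1.05
[0, 0, np.float64(5.7), np.float64(-39.6), np.float64(-26.6), np.float64(8.6)]
[0, 0, np.float64(5.7), np.float64(-42.0), np.float64(-22.6), np.float64(8.6)]
[0, 0, np.float64(5.7), np.float64(-44.1), np.float64(-18.3), np.float64(8.6)]
[0, 0, np.float64(5.7), np.float64(-45.7), np.float64(-13.9), np.float64(8.6)]
[0, 0, np.float64(5.7), np.float64(-46.8), np.float64(-9.3), np.float64(8.6)]
[0, 0, np.float64(5.7), np.float64(-47.5), np.float64(-4.6), np.float64(8.6)]
[0, 0, np.float64(5.7), np.float64(-47.7), np.float64(0.1), np.float64(8.6)]
[0, 0, np.float64(5.7), np.float64(-47.5), np.float64(4.8), np.float64(8.6)]
[0, 0, np.float64(5.7), np.float64(-46.8), np.float64(9.5), np.float64(8.6)]
[0, 0, np.float64(5.7), np.float64(-45.6), np.float64(14.0), np.float64(8.6)]
[0, 0, np.float64(5.7), np.float64(-44.0), np.float64(18.5), np.float64(8.6)]
[0, 0, np.float64(5.7), np.float64(-41.9), np.float64(22.7), np.float64(8.6)]
[0, 0, np.float64(5.7), np.float64(-39.5), np.float64(26.8), np.float64(8.6)]
```

Call:
jog_arm:
  motion:
    - [0,0,5.7,-40,-27,8,95]
    - [0,0,5.7,-42,-23,8,95]
    - [0,0,5.7,-44,-18,8,95]
    - [0,0,5.7,-46,-14,8,95]
    - [0,0,5.7,-47,-9,8,95]
    - [0,0,5.7,-47,-5,8,95]
    - [0,0,5.7,-48,0,8,95]
    - [0,0,5.7,-47,5,8,95]
    - [0,0,5.7,-47,9,8,95]
    - [0,0,5.7,-46,14,8,95]

```text
t: 2.3
eef_pos: [467.7, 255.5, 212.1]
tcp_rot: [3.141, -0.0, 1.913]
ft_force: [0.9, 0.5, 0.9]
opening: 0.999
grip_force: 0.0
```

Call:
jog_arm:
  motion:
    - [0,0,5.7,-44,18,10,95]
    - [0,0,5.7,-42,23,10,95]
    - [0,0,5.7,-38,26,10,95]
    - [0,0,0,0,0,0,95]

```text
t: 2.8
eef_pos: [563.8, 150.3, 181.4]
tcp_rot: [-3.141, 0.0, 1.613]
ft_force: [-0.5, 0.8, -0.9]
opening: 0.996
grip_force: 0.0
```

```bash
python3 - <<'E'
from h import *
plan(565,154,84,93.1,4)
for n in("top","wrist"):
    c=cam(n);P=pts(c)
    q,b=box(P,(480,650),(50,220),(22,36));print(n,len(q),b)
save(c,"w1")
E
```

```text
pose [563.8 150.3 181.4] [-1.7998e+02  1.0000e-02  9.2440e+01] F [-0.5  0.8 -0.9] t 2.8
[0, 0, np.float64(-0.2), np.float64(0.9), np.float64(0.3), np.float64(24.3)]
[0, 0, np.float64(-0.2), np.float64(0.9), np.float64(0.3), np.float64(24.3)]
[0, 0, np.float64(-0.2), np.float64(0.9), np.float64(0.4), np.float64(24.3)]
[0, 0, np.float64(-0.2), np.float64(0.9), np.float64(0.4), np.float64(24.3)]
top 338 [[528.2000122070312, 102.69999694824219], [529.5, 78.0999984741211], [610.2000122070312, 82.30000305175781], [608.9000244140625, 106.9000015258789]]
wrist 7264 [[524.4000244140625, 175.10000610351562], [527.9000244140625, 104.0], [608.2000122070312, 107.9000015258789], [604.7000122070312, 179.10000610351562]]
```

View pics/w1.png

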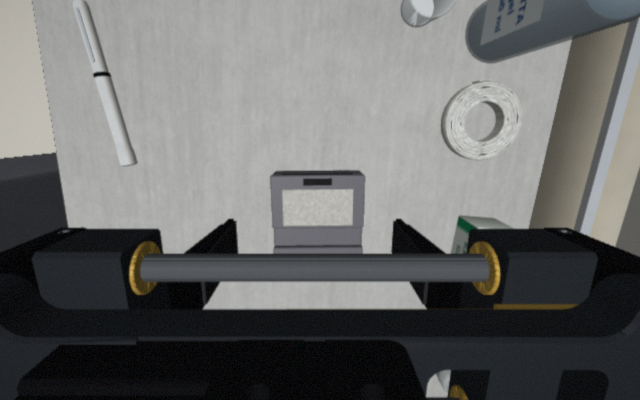

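The wrist picture shows the pack tail at columns 272–365, around row 180, between the two open fingers. Its position agrees with the top view, so I'm going down to grip it.

Call:
jog_arm:
  motion:
    - [0,0,-0.4,3,1,25,95]
    - [0,0,0,0,0,30,95]
    - [0,0,0,0,0,30,95]
    - [0,0,0,0,0,12,95]
    - [0,0,0,0,0,0,95]
    - [0,0,0,0,0,0,76]
    - [0,0,0,0,0,0,76]
    - [0,0,0,0,0,0,76]
    - [0,0,0,0,0,0,76]

```text
t: 4.03
eef_pos: [563.7, 155.6, 86.3]
tcp_rot: [3.139, -0.0, 1.625]
ft_force: [-0.1, 1.0, 6.4]
opening: 0.836
grip_force: 30.0
```

```bash
python3 - <<'E'
from h import *
plan(474.8,6,84,90.3,5)
c=cam("wrist");q,b=box(pts(c),(480,650),(50,220),(22,36));print(len(q),b)
E
```

```text
pose [563.7 155.6  86.3] [ 1.7988e+02 -2.0000e-02  9.3080e+01] F [-0.1  1.   6.4] t 4.03
[0, 0, np.float64(0.6), np.float64(-28.9), np.float64(-19.4), np.float64(0.5)]
[0, 0, np.float64(0.6), np.float64(-29.1), np.float64(-19.1), np.float64(0.5)]
[0, 0, np.float64(0.6), np.float64(-29.3), np.float64(-18.8), np.float64(0.5)]
[0, 0, np.float64(0.6), np.float64(-29.5), np.float64(-18.5), np.float64(0.5)]
[0, 0, np.float64(0.6), np.float64(-29.7), np.float64(-18.2), np.float64(0.5)]
10585 [[515.7999877929688, 174.5], [519.4000244140625, 111.80000305175781], [614.2000122070312, 117.0999984741211], [610.5999755859375, 179.89999389648438]]
```

Call:
jog_arm:
  motion:
    - [0,0,0.3,-6,-5,0,76]
    - [0,0,0.3,-14,-11,0,76]
    - [0,0,0.4,-18,-13,0,76]
    - [0,0,0.4,-20,-15,0,76]
    - [0,0,0.4,-20,-15,0,76]
    - [0,0,0.4,-18,-12,0,76]
    - [0,0,0.3,-14,-9,0,76]
    - [0,0,0.3,-6,-4,0,76]
    - [0,0,0,0,0,0,76]
    - [0,0,0,0,0,0,76]

```text
t: 5.32
eef_pos: [483.7, 36.1, 86.3]
tcp_rot: [3.139, 0.0, 1.575]
ft_force: [0.5, -7.7, 11.3]
opening: 0.838
grip_force: 30.0
```

```bash
python3 - <<'E'
from h import *
plan(474.8,36,86,90.3,1)
c=cam("scene");P=pts(c);im=c["color"][100:300,260:480,::-1];cv2.imwrite("pics/s2.png",cv2.resize(im,None,fx=3,fy=3))
c=cam("top");P=pts(c);q,b=box(P,(425,525),(-55,25),(24,36));print("pack top",len(q),b);print(edge(q,0,-1,3),edge(q,0,1,3),edge(q,1,-1))
c=cam("wrist");P=pts(c);q,b=box(P,(425,525),(-20,120),(24,36));print("pack wrist",len(q),b);print(edge(q,1,1))
E
```

```text
pose [483.7  36.1  86.3] [1.7985e+02 3.0000e-02 9.0260e+01] F [ 0.5 -7.7 11.3] t 5.33
[0, 0, np.float64(-0.0), np.float64(-0.0), np.float64(-8.9), np.float64(0.3)]
pack top 2 [[524.4000244140625, -53.599998474121094], [524.4000244140625, -53.599998474121094], [522.0, -53.599998474121094], [522.0, -53.599998474121094]]Traceback (most recent call last):
  File "<stdin>", line 4, in <module>
  File "h.py", line 23, in edge
    a=np.array(a); f=np.polyfit(*a.T,1); r=abs(a[:,1]-np.polyval(f,a[:,0])); g=r<=np.median(r)*3+.5
                     ~~~~~~~~~~^^^^^^^^
TypeError: polyfit() missing 2 required positional arguments: 'y' and 'deg'
```

View pics/s2.png

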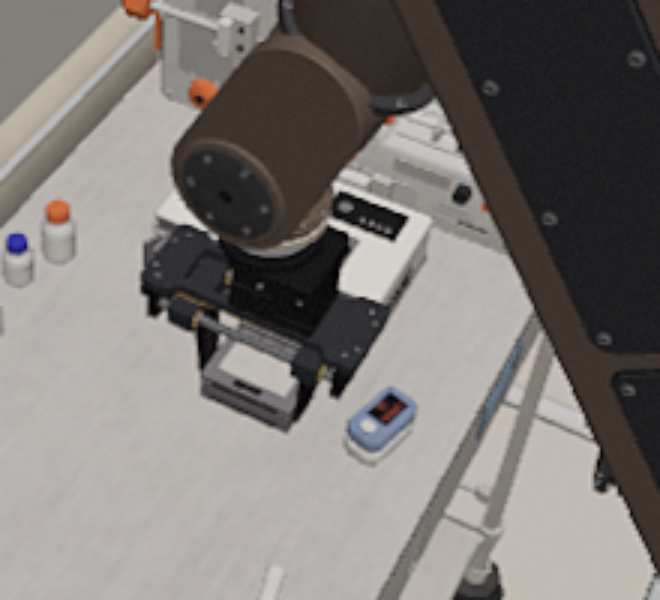

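The pack is held at its tail in front of the free charger (crop 250,385), and the oximeter is clear. I'll correct x by −9 mm and ease the downward pressure.

Call:
jog_arm:
  motion:
    - [0,0,0,0,-4,-1,76]
    - [0,0,0,0,-5,-1,76]
    - [0,0,0,0,0,0,76]
    - [0,0,0,0,0,0,76]

```text
t: 5.92
eef_pos: [474.0, 36.8, 87.1]
tcp_rot: [-3.141, -0.0, 1.576]
ft_force: [0.3, 0.3, -3.3]
opening: 0.835
grip_force: 30.0
```

```bash
python3 - <<'E'
from h import *
plan(474.8,36,86,90.3,1)
c=cam("wrist");save(c,"w2");P=pts(c);q,b=box(P,(400,550),(-20,120),(20,40))
h,xe,ye=np.histogram2d(q[:,0],q[:,1],bins=[np.arange(400,552,10),np.arange(0,121,10)]);print(h.astype(int))
q=q[q[:,1]>48];print(edge(q,1,1))
z=P.reshape(-1,3);m=(abs(z[:,0]-475)<30)&(z[:,1]>48)&(z[:,1]<62)&(z[:,2]>15)&(z[:,2]<50);A=np.c_[z[m][:,:2]-[475,55],np.ones(m.sum())];print("plane",np.linalg.lstsq(A,z[m][:,2],rcond=None)[0])
E
```

```text
pose [474.   36.8  87.1] [-1.7999e+02 -1.0000e-02  9.0280e+01] F [ 0.3  0.3 -3.3] t 5.92
[0, 0, np.float64(-0.0), np.float64(-0.8), np.float64(0.8), np.float64(1.1)]
[[  0   0   0  10  12   0   0   0   0   0   0   0]
 [  0   0   0   0   0   0   0   0   0   0   0   0]
 [  0   0   0   0  58   0   0   0   0   0   0   0]
 [ 72  99   0 114 337 173   0   0   0   0   0   0]
 [170 200   0 161 324 349   0   0   0   0   0   0]
 [174 199   0 160 336 356   0   0   0   0   0   0]
 [175 197   0 153 330 352   0   0   0   0   0   0]
 [176 194   0 158 327 362   0   0   0   0   0   0]
 [173 194   0 155 337 370   0   0   0   0   0   0]
 [171 197   0 154 330 370   0   0   0   0   0   0]
 [175 195   0 152 327 374   0   0   0   0   0   0]
 [ 75  86   0  99 337 137   0   0   0   0   0   0]
 [  0   0   0   0  37   0   0   0   0   0   0   0]
 [  0   0   0   0   0   0   0   0   0   0   0   0]
 [  0   0   0   0   0   0   0   0   0   0   0   0]]
(np.float64(0.67), np.float64(58.0))
plane [ 6.25809292e-03 -8.08294615e-01  2.84688571e+01]
```

View pics/w2.png

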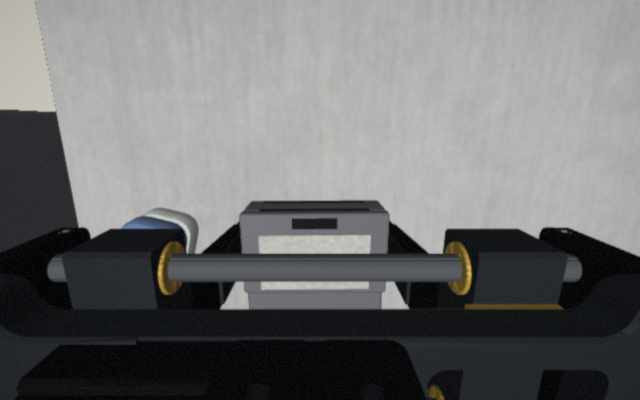

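The pack tail (cols 240–388, row ~205) is square between the fingers and centred at x≈474.5, so I can insert it.

Call:
jog_arm:
  motion:
    - [0,0,0,-5,0,0,76]
    - [0,0,0,-6,0,0,76]
    - [0,0,0,-6,0,0,76]
    - [0,0,0,-6,0,0,76]
    - [0,0,0,-5,0,0,76]
    - [0,0,0,0,0,0,76]

```text
t: 6.72
eef_pos: [474.5, 8.1, 87.6]
tcp_rot: [3.14, 0.0, 1.575]
ft_force: [-1.0, -2.5, 3.2]
opening: 0.839
grip_force: 30.0
```

Call:
jog_arm:
  motion:
    - [0,0,0,-5,0,-0.5,76]
    - [0,0,0,-5,0,0,76]
    - [0,0,0,-5,0,0,76]
    - [0,0,0,0,0,0,76]

```text
t: 7.22
eef_pos: [474.3, -6.8, 87.9]
tcp_rot: [3.141, 0.0, 1.575]
ft_force: [-1.0, -0.9, 5.3]
opening: 0.842
grip_force: 30.0
```

Call:
jog_arm:
  motion:
    - [0,0,0,-5,0,-0.5,76]
    - [0,0,0,-5,0,-0.5,76]
    - [0,0,0,-5,0,0,76]
    - [0,0,0,-4,0,0,76]
    - [0,0,0,0,0,0,76]

```text
t: 7.85
eef_pos: [474.1, -25.7, 88.5]
tcp_rot: [-3.141, -0.0, 1.575]
ft_force: [-0.8, -1.3, -4.5]
opening: 0.838
grip_force: 30.0
```

```bash
python3 - <<'E'
from h import *
plan(474.8,-26,86,90.3,1)
c=cam("wrist");P=pts(c);q,b=box(P,(400,550),(5,60),(20,45));q2,b=box(P,(435,512),(-60,60),(20,45))
print(q2[:,1].max(), edge(q2[q2[:,1]>-20],1,1))
for y0 in range(-30,40,4):
    z=P.reshape(-1,3);m=(abs(z[:,0]-475)<30)&(abs(z[:,1]-y0)<2);
    if m.sum():print(y0,np.median(z[m][:,2]).round(1))
E
```

```text
pose [474.1 -25.7  88.5] [-1.7996e+02 -1.0000e-02  9.0240e+01] F [-0.8 -1.3 -4.5] t 7.85
[0, 0, np.float64(-0.1), np.float64(-0.3), np.float64(0.7), np.float64(2.5)]
-3.9355667 (np.float64(0.2), np.float64(-4.1))
-26 33.1
-22 33.1
-18 33.0
-14 32.7
-10 33.1
-6 31.9
-2 130.3
2 106.8
6 1.0
10 0.2
14 0.3
18 0.3
22 0.3
26 0.2
30 0.3
34 0.2
38 0.3
```

The pack is level in the mouth: its tail is at y≈-4 and its top at 33 mm. I'll release it, back off, narrow the fingers, and push on the tail face.

Call:
jog_arm:
  motion:
    - [0,0,0,0,0,0,88]
    - [0,0,0,0,0,0,88]
    - [0,0,0,8,0,0,88]
    - [0,0,0,15,0,0,88]
    - [0,0,0,15,0,0,88]
    - [0,0,0,10,0,0,88]
    - [0,0,0,0,0,0,45]
    - [0,0,0,0,0,0,45]
    - [0,0,0,0,0,1,45]
    - [0,0,0,0,0,0,45]

```text
t: 9.15
eef_pos: [474.1, 22.4, 87.6]
tcp_rot: [-3.141, -0.0, 1.575]
ft_force: [-0.3, 0.4, -0.1]
opening: 0.563
grip_force: 0.0
```

```bash
python3 - <<'E'
from h import *
plan(474.8,-4,86,90.3,1)
c=cam("wrist");save(c,"w3");P=pts(c)
for y0 in range(-50,10,4):
    z=P.reshape(-1,3);m=(abs(z[:,0]-475)<30)&(abs(z[:,1]-y0)<2);
    if m.sum():print(y0,np.median(z[m][:,2]).round(1))
q2,b=box(P,(425,520),(-60,15),(24,38));print(b,edge(q2,1,1))
E
```

```text
pose [474.1  22.4  87.6] [-1.7999e+02 -1.0000e-02  9.0250e+01] F [-0.3  0.4 -0.1] t 9.15
[0, 0, np.float64(-0.1), np.float64(-26.4), np.float64(0.6), np.float64(1.6)]
-14 32.6
-10 33.0
-6 28.6
-2 27.9
6 0.2
[[438.70001220703125, -3.799999952316284], [438.79998779296875, -13.5], [510.8999938964844, -13.100000381469727], [510.8999938964844, -3.4000000953674316]] (np.float64(0.15), np.float64(-3.8))
```

View pics/w3.png

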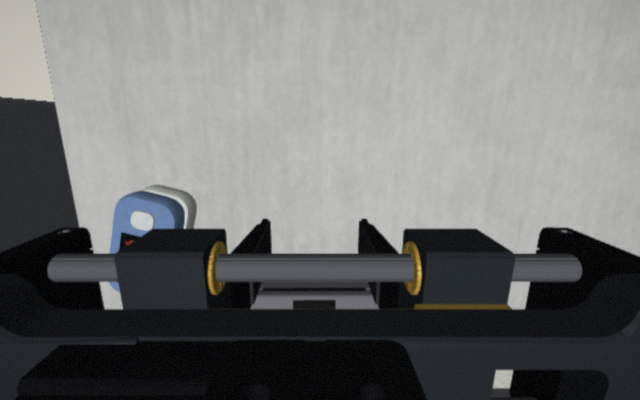

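The fingers (cols 235–390) now stand behind the tail, at row ~290. Pushing.

Call:
jog_arm:
  motion:
    - [0,0,0,-8,0,0,45]
    - [0,0,0,-6,0,0,45]
    - [0,0,0,-5,0,0,45]
    - [0,0,0,-5,0,0,45]
    - [0,0,0,-5,0,0,45]
    - [0,0,0,-5,0,0,45]
    - [0,0,0,0,0,0,45]

```text
t: 10.07
eef_pos: [474.2, -11.7, 87.7]
tcp_rot: [3.142, -0.0, 1.575]
ft_force: [0.0, -0.0, -0.1]
opening: 0.475
grip_force: 0.0
```

Call:
jog_arm:
  motion:
    - [0,0,0,-4,0,0,45]
    - [0,0,0,-4,0,0,45]
    - [0,0,0,-3,0,0,45]
    - [0,0,0,0,0,0,45]

```text
t: 10.58
eef_pos: [474.2, -22.4, 87.7]
tcp_rot: [-3.141, -0.0, 1.576]
ft_force: [-0.9, 2.3, 1.6]
opening: 0.476
grip_force: 1.2
```

```bash
cat >> h.py <<'E'
def tail():
    s=env.state();c=cam("wrist");P=pts(c);q2,b=box(P,(440,510),(-70,15),(26,38));print(s["eef_pos"].round(1),"F",s["ft_force"].round(1),"tail",edge(q2,1,1),q2[:,1].max())
E
python3 -c "
from h import *
tail()"
```

```text
[474.2 -22.4  87.7] F [-0.9  2.3  1.6] tail (np.float64(0.33), np.float64(-40.3)) -10.693607
```

Call:
jog_arm:
  motion:
    - [0,0,0,-3,0,0,45]
    - [0,0,0,0,0,0,45]

```text
t: 10.88
eef_pos: [474.2, -25.1, 87.7]
tcp_rot: [-3.141, -0.0, 1.576]
ft_force: [-0.9, 5.7, 1.2]
opening: 0.474
grip_force: 2.6
```

Call:
jog_arm:
  motion:
    - [0,0,0,-3,0,0,45]
    - [0,0,0,0,0,0,45]

```text
t: 11.12
eef_pos: [474.2, -28.0, 87.7]
tcp_rot: [-3.141, -0.0, 1.576]
ft_force: [0.1, 6.5, 1.6]
opening: 0.469
grip_force: 3.4
```

Call:
jog_arm:
  motion:
    - [0,0,0,-2,0,0,45]
    - [0,0,0,0,0,0,45]

```text
t: 11.38
eef_pos: [474.2, -30.0, 87.7]
tcp_rot: [-3.141, -0.0, 1.576]
ft_force: [-0.5, 7.0, 2.5]
opening: 0.477
grip_force: 3.9
```

Force is rising as the pack meets the connector, so I'll go on in small steps.

Call:
jog_arm:
  motion:
    - [0,0,0,-1.5,0,0,45]
    - [0,0,0,0,0,0,45]

```text
t: 11.62
eef_pos: [474.3, -31.5, 87.7]
tcp_rot: [-3.141, -0.0, 1.576]
ft_force: [-0.5, 7.3, 2.5]
opening: 0.474
grip_force: 3.7
```

Call:
jog_arm:
  motion:
    - [0,0,0,-1,0,0,45]
    - [0,0,0,0,0,0,45]

```text
t: 11.88
eef_pos: [474.3, -32.4, 87.7]
tcp_rot: [-3.141, -0.0, 1.576]
ft_force: [0.6, 8.5, 1.9]
opening: 0.474
grip_force: 4.1
```

```bash
python3 - <<'E'
from h import *
c=cam("wrist");im=c["color"][180:320,200:430,::-1];P=pts(c)
c2=cam("top");z=pts(c2).reshape(-1,3)
q,b=box(pts(c2),(425,525),(-62,-20),(22,40));print(len(q), q[:,1].max() if len(q) else 0)
q,b=box(pts(c2),(530,650),(-62,-20),(22,40));print("full",len(q), q[:,1].max() if len(q) else 0)
for d in(-40,-30,-20,-10,0):
    w=P.reshape(-1,3);m=(abs(w[:,0]-475)<18)&(abs(w[:,1]-d)<5);print(d,m.sum(),np.unique((w[m][:,2]/5).round()*5,return_counts=True) if m.sum() else'')
E
```

```text
0 0
full 165 -41.12707
-40 958 (array([ 0.,  5., 10.]), array([795,  75,  88]))
-30 815 (array([-0.]), array([815]))
-20 850 (array([0., 5.]), array([849,   1]))
-10 13814 (array([  0., 105., 110., 115., 120., 125., 130., 135., 140.]), array([ 888, 1674,    3,  142,  566, 2458, 2797, 3858, 1428]))
0 2819 (array([  0., 100., 105., 110.]), array([ 921,  316, 1581,    1]))
```

Call:
jog_arm:
  motion:
    - [0,0,0,-1,0,0,45]
    - [0,0,0,0,0,0,45]

```text
t: 12.22
eef_pos: [474.1, -32.9, 87.8]
tcp_rot: [-3.141, -0.001, 1.576]
ft_force: [0.4, 14.8, 3.0]
opening: 0.471
grip_force: 7.3
```

Call:
jog_arm:
  motion:
    - [0,0,0,-1,0,0,45]
    - [0,0,0,0,0,0,45]

```text
t: 12.48
eef_pos: [474.1, -33.1, 87.7]
tcp_rot: [-3.141, -0.002, 1.576]
ft_force: [3.4, 25.2, 2.7]
opening: 0.473
grip_force: 13.0
```

Call:
jog_arm:
  motion:
    - [0,0,0,-1,0,0,45]
    - [0,0,0,0,0,0,45]

```text
t: 12.72
eef_pos: [474.1, -33.2, 87.8]
tcp_rot: [-3.141, -0.002, 1.576]
ft_force: [4.7, 38.1, 3.1]
opening: 0.472
grip_force: 18.8
```

That is a hard stop, probably the end stop. I'll back away and check.

Call:
jog_arm:
  motion:
    - [0,0,0,4,0,0,45]
    - [0,0,0,10,0,0,45]
    - [0,0,0,15,0,0,45]
    - [0,0,0,20,0,0,45]
    - [0,0,0,30,0,-20,45]
    - [0,0,0,40,0,-40,45]
    - [0,0,0,60,0,-50,45]
    - [0,0,0,60,0,-50,45]
    - [0,0,0,0,0,0,45]

```text
t: 13.85
eef_pos: [473.4, 182.4, 230.3]
tcp_rot: [3.136, -0.001, 1.58]
ft_force: [0.3, 0.2, -0.8]
opening: 0.471
grip_force: 0.0
```

```bash
python3 - <<'E'
from h import *
c=cam("top");P=pts(c)
for n,r in(("free",(430,520)),("full",(545,630))):
    q,b=box(P,r,(-62,-10),(22,40));print(n,len(q),b,edge(q,1,1))
im=cv2.resize(c["color"][160:280,320:410,::-1],None,fx=5,fy=5,interpolation=cv2.INTER_CUBIC);cv2.imwrite("pics/t4.png",im)
w=P.reshape(-1,3)
for x0 in(474,588):
    m=(abs(w[:,0]-x0)<12)&(w[:,1]<-60)&(w[:,1]>-130);print(x0,[(k,np.median(w[m][abs(w[m][:,1]-k)<4][:,2]).round(1)) for k in range(-125,-62,6)])
E
```

```text
free 301 [[431.79998779296875, -61.099998474121094], [518.7999877929688, -62.29999923706055], [519.0999755859375, -42.900001525878906], [432.1000061035156, -41.70000076293945]] (np.float64(-0.55), np.float64(-42.8))
full 292 [[545.9000244140625, -42.20000076293945], [546.4000244140625, -62.70000076293945], [626.7999877929688, -60.900001525878906], [626.2999877929688, -40.5]] (np.float64(1.14), np.float64(-42.2))
474 [(-125, np.float64(53.9)), (-119, np.float64(53.9)), (-113, np.float64(53.9)), (-107, np.float64(55.3)), (-101, np.float64(56.2)), (-95, np.float64(55.0)), (-89, np.float64(53.5)), (-83, np.float64(53.9)), (-77, np.float64(54.1)), (-71, np.float64(53.2)), (-65, np.float64(47.9))]
588 [(-125, np.float64(76.0)), (-119, np.float64(75.8)), (-113, np.float64(74.9)), (-107, np.float64(56.7)), (-101, np.float64(56.3)), (-95, np.float64(55.0)), (-89, np.float64(54.3)), (-83, np.float64(53.8)), (-77, np.float64(54.7)), (-71, np.float64(53.3)), (-65, np.float64(50.5))]
```

View pics/t4.png

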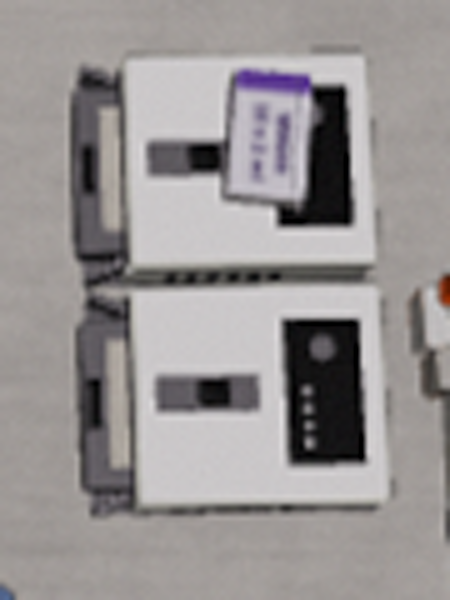

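The free charger's pack sticks out as far as the seated one (tails at y −42.8 and −42.2). The catch tops match too (56.2 and 56.3 mm), and nothing sprang back after I pushed to the end stop.

```bash
python3 -c "
from h import *
print(env.job_done())"
```

```text
the job is handed in; nothing more can be done
None
```

The spare battery is pushed fully home in the free charger and the catch appears latched, level with the pack next to it; the job is handed in (no verdict was returned), and I saw no sign that anything else on the trolley was touched.

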